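# Turn the desk organiser until the ink bottle faces front

## Task

Turn the round desk organiser, gently and without spinning it, by pushing its rim or the posts on the rim with your shut fingers, until the ink bottle stands centred behind the white pointer that marks the front, and leave it at rest there. Grip and lift nothing, and do not touch the ink bottle, the other things standing on the organiser or the partitions between them; they all stay standing in their compartments. Leave everything else on the desk where it is.

Things in the scene. Friction and masses are not known exactly. Their poses are not given: they have to be found in the camera images.
- foot: fixed dark steel foot of the organiser, 176 mm across; origin on the desk on the turning axis. A white arrow-shaped pointer, 30 mm wide, 9 mm high, flat on the desk, sticks out beneath the rim along the foot's -x, its centre 160 mm from the axis: it marks the organiser's front. The foot's place and the pointer's direction vary
- turntable: round light-wood turntable, 276 mm across, 14 mm thick, top 28 mm above the desk; origin on the axis at its underside, z up. Turns freely both ways about the vertical axis with light friction (about 1 N at the rim) and stops within about 2 degrees when no longer pushed. The ink bottle's compartment lies along its +x. Four posts stand on its rim, 126 mm from the axis
- post_0 (a point): rim post at 45 degrees from the turntable's x axis, 126 mm from the axis: a round dark-wood post 14 mm thick with an 18 mm brass ball on top, from the turntable's top to 84 mm above the desk; this point is on its centre line, 55 mm above the desk. Push it sideways, along the rim
- post_1 (a point): rim post at 135 degrees from the turntable's x axis, 126 mm from the axis: a round dark-wood post 14 mm thick with an 18 mm brass ball on top, from the turntable's top to 84 mm above the desk; this point is on its centre line, 55 mm above the desk. Push it sideways, along the rim
- post_2 (a point): rim post at 225 degrees from the turntable's x axis, 126 mm from the axis: a round dark-wood post 14 mm thick with an 18 mm brass ball on top, from the turntable's top to 84 mm above the desk; this point is on its centre line, 55 mm above the desk. Push it sideways, along the rim
- post_3 (a point): rim post at 315 degrees from the turntable's x axis, 126 mm from the axis: a round dark-wood post 14 mm thick with an 18 mm brass ball on top, from the turntable's top to 84 mm above the desk; this point is on its centre line, 55 mm above the desk. Push it sideways, along the rim
- partitions: four light-wood partitions, 5 mm thick, and a brass hub, which turn with the turntable and divide it into four compartments; they run from the axis toward the posts out to 108 mm from the axis, their tops 54 mm above the desk (hub 60 mm). Origin on the axis on the turntable's top. Not to be touched
- ink_bottle: dark blue ink bottle with a black cap, 62 x 62 x 60 mm, loose in its compartment; origin at the centre of its underside, 64 mm from the axis, 28 mm above the desk
- stamp_box: small silver box, 36 x 54 x 25 mm, loose in another compartment; origin at the centre of its underside, 64 mm from the axis
- pocket_compass: brass pocket compass, 53 x 66 x 15 mm, loose in another compartment; origin under its middle, 64 mm from the axis
- brass_key: brass key, 22 x 68 x 6 mm, lying loose in another compartment; origin at the centre of its underside, 64 mm from the axis
- card_case: bystander: dark red leather case, 65 x 92 x 24 mm, on the left; origin at the centre of its underside
- magnifier: bystander: magnifying glass with a brass rim and a black handle, 79 x 170 x 14 mm, lying on the left; origin at the centre of its underside
- fountain_pen_2: bystander: dark green fountain pen, 14 x 132 x 16 mm, lying on the left; origin at the centre of its underside
- fountain_pen_1: bystander: dark brown fountain pen, 13 x 136 x 16 mm, lying on the right; origin at the centre of its underside

How it is judged (in metres and radians):
At the end, for the whole second after the job is handed in: The ink bottle's centre is within 13 mm either side of the line from the axis through the white pointer, on its side. The organiser is at rest; its four things stand upright (within 0.1 rad) on it, 35 to 88 mm from the axis; no bystander has moved over 20 mm (y of ink_bottle in the frame of foot between -0.013 and 0.013 m and x of ink_bottle in the frame of foot below -0.04 m and angular speed of turntable below 0.05 rad/s and angle between each of ink_bottle, stamp_box, pocket_compass, brass_key's own z axis and vertical below 0.1 rad and horizontal distance between ink_bottle and foot between 0.035 and 0.088 m and height (world z) of ink_bottle between 0.024 and 0.034 m and linear speed of each of ink_bottle, stamp_box, pocket_compass, brass_key below 0.02 m/s and horizontal distance between stamp_box and foot between 0.035 and 0.088 m and height (world z) of stamp_box between 0.024 and 0.034 m and horizontal distance between pocket_compass and foot between 0.035 and 0.088 m and height (world z) of pocket_compass between 0.024 and 0.034 m and horizontal distance between brass_key and foot between 0.035 and 0.088 m and height (world z) of brass_key between 0.024 and 0.034 m and distance of each of card_case, magnifier, fountain_pen_1, fountain_pen_2 from where it was at the start of the episode below 0.02 m); the robot touches nothing.
It fails at once if a thing standing on the organiser, or its partitions or hub, is touched: only the rim and its posts may be (contact force between any of the fingers, the arm and ink_bottle above 1 N or contact force between any of the fingers, the arm and stamp_box above 1 N or contact force between any of the fingers, the arm and pocket_compass above 1 N or contact force between any of the fingers, the arm and brass_key above 1 N or contact force between any of the fingers, the arm and partitions above 1 N).
It fails at once if a thing on the organiser is lifted or tipped (height (world z) of any of ink_bottle, stamp_box, pocket_compass, brass_key above 0.042 m or angle between any of ink_bottle, stamp_box, pocket_compass, brass_key's own z axis and vertical above 0.35 rad).
It fails at once if the organiser is pushed or gripped with more than 18 N, or pushed with the arm instead of the fingers (contact force between the fingers and turntable above 18 N or contact force between the arm and turntable above 4 N).
It fails at once if the organiser spins faster than 2.5 rad/s (angular speed of turntable above 2.5 rad/s).
It fails at once if a bystander on the desk is moved more than 20 mm (distance of any of card_case, magnifier, fountain_pen_1, fountain_pen_2 from where it was at the start of the episode above 0.02 m).
It also fails if it takes over 64 s, if anything falls off the work surface, if the arm or the gripper's body presses on something with over 40 N, if the wrist force passes 120 N, or if a joint passes its speed limit or range.

## Robot

A 6-joint arm with a two-finger parallel gripper is mounted at the origin on the work surface; the furniture and walls round the work are solid. World frame = base frame: x ahead of the robot, y to its left, z up, the work surface at z = 0. Lengths are in mm, angles in rad, forces in N, time in s.
With the tool pointing down it reaches from about 400 to 925 mm from the base axis. Payload 12.5 kg.
Tool frame: the origin (TCP) lies at the very end of the fingers, on their centre line; the grasp point (between the pads) lies 19 mm behind it; z points along the fingers, y is the line along which they close (so a half turn about z gives the same grasp; the last joint's range is limited). The gripper opens to 95 mm and grips with 3 to 60 N. Pads are 20 mm wide; open, the fingers measure 119 mm over their backs; the gripper's body (75 mm by 180 mm) begins 59 mm behind the grasp point.
Start: joints at [1.153, 0.491, 1.559, -0, 1.092, -0.106], TCP at [191.717, 594.89, 191.061] pointing down, gripper open.
Joint ranges: [-3.1, 3.1], [-0.84, 2.19], [0.05, 2.79], [-1.13, 4.28], [0.06, 2.93], [-2.69, 2.69]. Speed limits (rad/s): [2.22, 2.22, 2.79, 3.14, 3.14, 3.14].

## Interface

Orientations are given as [roll, pitch, yaw] about the fixed x, y, z axes, in that order (R = Rz(yaw) Ry(pitch) Rx(roll)).
In Python, from cell import state, imaging, env, spot_in, mark_of gives the robot as it stands. The module is installed in compiled form; this text tells all that it offers.
- The arm moves only by the tool step_arm, never from a script. Its argument "increments" is a list of rows, each an object with "slide": the shift along the tool's x, y, z in m, a list of three; "roll": the turn about the tool's z in rad. A call has 1 to 5 rows; each row is the pose to reach, as a shift and turn from the pose commanded when the call began, along the tool's axes at that moment; what a row does not reach only later rows make up. A row lasts 1/8 s, in which the tool goes at most 62.5 mm and 10.7 degrees, less where a joint would pass 70% of its speed; a pose out of reach is approached as far as the arm can. A call with a gripper value outside its range is refused whole. "fingers" is the opening, from 0 (shut) to 1 (fully open), set as the call begins (left out, the last holds). The fingers move at their own pace and stop on an object; the grip force is fixed at half the most. Time passes only in rows, so rows that repeat a pose let the fingers close. It gives the time, the measured TCP pose, the force, the opening and the grip force at its end, in the units of the state.
- state(): the state, without advancing time (a new reading comes with each control period).
- imaging.read_camera(name): name is "side" or "top"; returns a dict with "color" (480x640x3 uint8, red, green, blue), "z_map" (480x640 float32, mm along the optical axis (not along the pixel's ray), 0 where there is no reading), "intrinsics" (3x3 intrinsics, pixels), "camera_from_world" (4x4, takes a point from world to camera coordinates). Camera axes: x right, y up, looking along -z (the intrinsics and any distortion apply to the point x, -y, -z); pixel columns grow to the right and rows downward; lengths in mm; the calibration is good to about 2 mm. A picture is of the moment at which its call begins.
- env.job_done(): hands the job in; it is judged then, once.
Trained networks look in the newest picture that a camera, given by its name, has taken for a name from the list of things; names that differ only in an ending like _2 or _b are one class to them, and where a whole thing is asked for, a point or a joint stands for the part that bears it (a point fixed in the world has none). Each returns a list of dicts, best first, with "confidence" (0 to 1); they miss things now and then, are a little off and sometimes report something else, mostly with a low value. They report only what shows in the picture. A call takes as long as a camera call.
- spot_in(camera, target): "bbox" ([left, top, right, bottom] in pixels, round what is visible of it).
- mark_of(camera, target): "uv" ([column, row] in pixels: a listed point, or the origin of a listed thing).
The state is a dict: "t": time; "joints": joint angles; "qvel": joint speeds; "tau": joint torques, N m; "eef_pos": TCP position; "tcp_rot": TCP orientation; "ft_force": force on the tool from outside, world axes, zero at the start; "moment": the same for the moment, N m; "opening": opening from 0.0 (shut) to 1.0 (fully open); "grip_force": force on a finger pad.
Only numpy, scipy, OpenCV 4.12 (cv2) and the standard library are available. Lean on these libraries where they do the work, as an engineer would, in place of code of your own. Each camera call takes 0.05 s, during which the arm holds its last target. There are 200 camera calls.

## Working session

There is one attempt and no reset: what is moved stays moved. The work goes in short steps, Python scripts to look and compute and a tool call to move; the robot and the scene stay as the last step left them, time stands still between calls to the robot, and variables do not carry over. Pictures are saved under pics/ and viewed, at most 10 in all, crops included, and the job is handed in when it is done.

Besides the shell and the picture viewer there is one more tool, called after "Emit:" as a command line: name --argument value ..., lists and objects as JSON in quotes. step_arm: Moves the arm, as the interface text tells. Its arguments: {"type":"object","properties":{"increments":{"type":"array"},"fingers":{"type":"number"}},"required":["increments"]}

```bash
mkdir -p pics
cat > h.py <<'E'
import numpy as np, cv2
from cell import state, imaging, env, spot_in, mark_of
def ray(im,u,v,z):
    K=im["intrinsics"];T=np.linalg.inv(im["camera_from_world"])
    d=np.linalg.inv(K)@[u,v,1]; d=T[:3,:3]@np.array([d[0],-d[1],-d[2]]); o=T[:3,3]
    return o+d*(z-o[2])/d[2]
E
python3 - <<'E'
from h import *
s=state(); print(s["eef_pos"],s["tcp_rot"],s["t"],s["opening"])
for c in("top","side"):
    im=imaging.read_camera(c); cv2.imwrite(f"pics/{c}0.png",im["color"][:,:,::-1])
    for n,z in [("foot",0),("turntable",14),("post_0",55),("post_1",55),("post_2",55),("post_3",55),("ink_bottle",28),("stamp_box",28),("pocket_compass",28),("brass_key",28),("card_case",0),("magnifier",0),("fountain_pen_1",0),("fountain_pen_2",0)]:
        for r in mark_of(c,n)[:4]: print(c,n,np.round(r["uv"]),round(r["confidence"],2),np.round(ray(im,*r["uv"],z)))
E
```

```text
[191.58225504 594.61207408 190.43359717] [-3.14040029e+00 -1.38348656e-04  2.82980534e+00] 0.0 0.9959977422679082
top foot [270. 253.] 0.75 [532. 175.   0.]
top turntable [288. 242.] 0.94 [560. 122.  14.]
top post_0 [242. 233.] 0.91 [582. 247.  55.]
top post_0 [278. 282.] 0.84 [442. 149.  55.]
top post_0 [336. 245.] 0.69 [540. -12.  55.]
top post_0 [295. 198.] 0.56 [678.  98.  55.]
top post_1 [242. 233.] 0.91 [582. 247.  55.]
top post_1 [278. 282.] 0.84 [442. 149.  55.]
top post_1 [336. 245.] 0.69 [540. -12.  55.]
top post_1 [295. 198.] 0.56 [678.  98.  55.]
top post_2 [242. 233.] 0.91 [582. 247.  55.]
top post_2 [278. 282.] 0.84 [442. 149.  55.]
top post_2 [336. 245.] 0.69 [540. -12.  55.]
top post_2 [295. 198.] 0.56 [678.  98.  55.]
top post_3 [242. 233.] 0.91 [582. 247.  55.]
top post_3 [278. 282.] 0.84 [442. 149.  55.]
top post_3 [336. 245.] 0.69 [540. -12.  55.]
top post_3 [295. 198.] 0.56 [678.  98.  55.]
top ink_bottle [307. 232.] 0.91 [584.  66.  28.]
top ink_bottle [152. 267.] 0.68 [496. 504.  28.]
top stamp_box [270. 252.] 0.49 [529. 172.  28.]
top pocket_compass [300. 262.
[... 1400 characters left out ...]
242.] 0.63 [677.  83.  55.]
side post_3 [288. 345.] 0.5 [465. 404.  55.]
side ink_bottle [310. 254.] 0.89 [599.  67.  28.]
side ink_bottle [253. 384.] 0.57 [493. 525.  28.]
side stamp_box [312. 274.] 0.16 [551. 138.  28.]
side pocket_compass [418. 194.] 0.7 [ 430. -356.   28.]
side pocket_compass [334. 267.] 0.63 [510.  80.  28.]
side brass_key [291. 272.] 0.59 [609. 158.  28.]
side card_case [254. 386.] 0.81 [499. 514.   0.]
side card_case [290. 347.] 0.72 [484. 371.   0.]
side fountain_pen_1 [280. 398.] 0.62 [426. 512.   0.]
side fountain_pen_1 [417. 193.] 0.46 [ 447. -398.    0.]
side fountain_pen_2 [280. 398.] 0.62 [426. 512.   0.]
side fountain_pen_2 [417. 193.] 0.46 [ 447. -398.    0.]
```

View pics/top0.png

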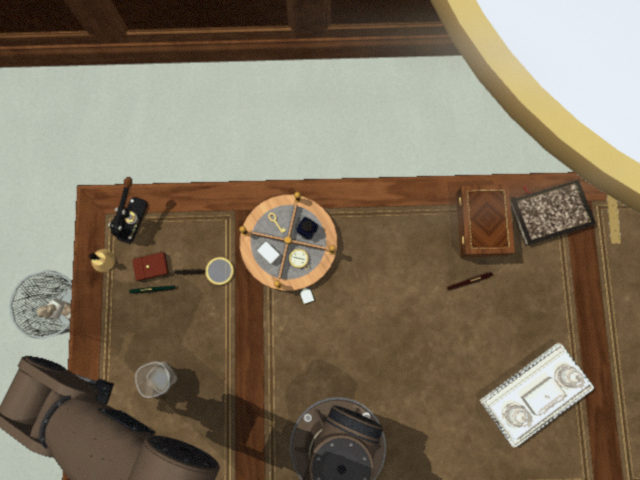

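View pics/side0.png

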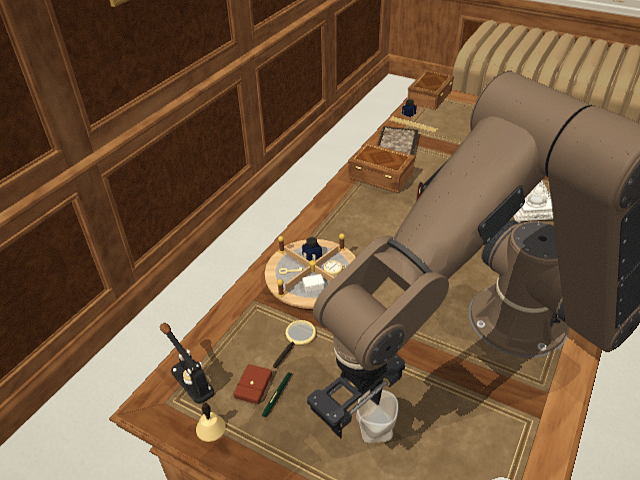

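The top view shows the organiser at about (288,242), with the bottle at (307,228) and the pointer at (307,296). It needs roughly 107° of clockwise turn. I'll refine this measurement next.

```bash
cat >> h.py <<'E'
def world(im):
    K=im["intrinsics"];T=np.linalg.inv(im["camera_from_world"]);z=im["z_map"]
    v,u=np.mgrid[:480,:640]
    P=np.stack([(u-K[0,2])/K[0,0]*z,-(v-K[1,2])/K[1,1]*z,-z],-1)
    return P@T[:3,:3].T+T[:3,3]
def measure():
    im=imaging.read_camera("top"); W=world(im); c=im["color"].astype(int); hsv=cv2.cvtColor(im["color"],cv2.COLOR_RGB2HSV)
    near=np.hypot(W[...,0]-560,W[...,1]-120)<200
    m=near&(W[...,2]>18)&(W[...,2]<40)
    m=cv2.morphologyEx(m.astype(np.uint8),cv2.MORPH_CLOSE,np.ones((9,9)))
    cn=max(cv2.findContours(m,0,2)[0],key=cv2.contourArea); (u,v),(a,b),_=cv2.fitEllipse(cv2.convexHull(cn))
    ax=ray(im,u,v,28); print("axis",np.round(ax,1),"px diam",round(a,1),round(b,1))
    d=np.hypot(W[...,0]-ax[0],W[...,1]-ax[1])
    p=(c.min(-1)>170)&(d>139)&(d<200); v,u=np.nonzero(p); pt=ray(im,u.mean(),v.mean(),9)-ax
    print("pointer n",len(u),np.round(pt,1),"ang",np.degrees(np.arctan2(pt[1],pt[0])))
    for t,z in(("post_0",55),("ink_bottle",28)):
        for r in mark_of("top",t)[:4]:
            q=ray(im,*r["uv"],z)-ax; print(t,round(r["confidence"],2),"r",np.hypot(*q[:2]).round(1),"ang",np.degrees(np.arctan2(q[1],q[0])).round(1))
    b=(c.max(-1)<75)&(d<110)&(W[...,2]>60); v,u=np.nonzero(b)
    if len(u): q=np.median(W[b],0)-ax; print("bottle depth",len(u),q.round(1),np.degrees(np.arctan2(q[1],q[0])).round(1))
    return im
E
python3 - <<'E'
from h import *
im=measure(); cv2.imwrite("pics/c.png",cv2.resize(im["color"][170:320,210:370,::-1],None,fx=4,fy=4,interpolation=2))
E
```

```text
axis [555.9 120.2  28. ] px diam 95.6 97.3
pointer n 145 [ -30.6 -120.7  -19. ] ang -104.2263394273099
post_0 0.97 r 123.3 ang -97.2
post_0 0.85 r 126.7 ang 76.1
post_0 0.69 r 125.0 ang 165.7
post_0 0.56 r 114.9 ang -10.6
ink_bottle 0.81 r 64.0 ang -54.3
ink_bottle 0.39 r 514.3 ang -104.2
ink_bottle 0.2 r 58.1 ang 113.7
bottle depth 264 [ 33.1 -54.3  40.4] -58.6
```

View pics/c.png

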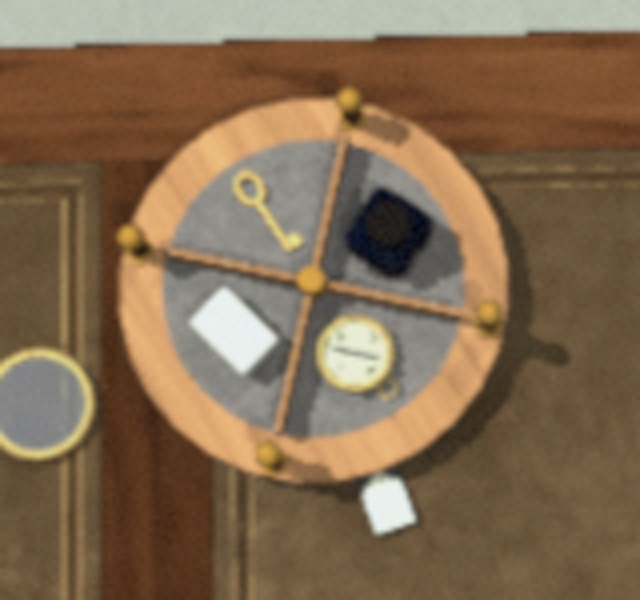

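Emit:
step_arm --increments '[{"slide": [-0.055, -0.025, 0], "roll": 0.17}, {"slide": [-0.11, -0.05, 0], "roll": 0.34}, {"slide": [-0.165, -0.074, 0], "roll": 0.51}, {"slide": [-0.22, -0.099, 0], "roll": 0.68}, {"slide": [-0.275, -0.124, 0], "roll": 0.85}]' --fingers 0

```text
t: 2.28
eef_pos: [416.7, 391.1, 191.2]
tcp_rot: [3.141, -0.0, 1.974]
ft_force: [0.6, 0.8, 0.1]
opening: 0.53
grip_force: 0.0
```

```bash
cat >> h.py <<'E'
def to(x,y,z,yaw):
    s=state(); p=np.array(s["eef_pos"]); w=s["tcp_rot"][2]; d=np.array([x,y,z])-p
    c,n=np.cos(w),np.sin(w); print(p.round(1),"rpy",np.round(s["tcp_rot"],3),"t",s["t"],"op",s["opening"],"j",np.round(s["joints"],2))
    print("slide",np.round([c*d[0]+n*d[1],n*d[0]-c*d[1],-d[2]],1),"roll",round((w-yaw+np.pi)%(2*np.pi)-np.pi,3))
E
python3 - <<'E'
from h import *
to(686,148,190,1.78)
im=imaging.read_camera("top"); c=im["color"][280:312,295:320].astype(int).min(-1)>170
v,u=np.nonzero(c); q=ray(im,u.mean()+295,v.mean()+280,9); print(len(u),q,np.degrees(np.arctan2(q[1]-120.2,q[0]-556)))
E
```

```text
[416.7 391.1 191.2] rpy [ 3.141 -0.     1.974] t 2.275 op 0.529673914475057 j [0.64 0.41 1.69 0.   1.03 0.23]
slide [-329.3  152.2    1.2] roll 0.194
124 [406.12121934  73.01388268   9.        ] -162.5245103919538
```

Emit:
step_arm --increments '[{"slide": [-0.055, 0.025, 0], "roll": 0.04}, {"slide": [-0.11, 0.05, 0], "roll": 0.08}, {"slide": [-0.165, 0.076, 0], "roll": 0.12}, {"slide": [-0.22, 0.101, 0], "roll": 0.16}, {"slide": [-0.275, 0.127, 0], "roll": 0.194}]'

```text
t: 2.95
eef_pos: [642.7, 189.2, 191.1]
tcp_rot: [3.141, -0.0, 1.785]
ft_force: [-0.3, 0.5, -0.1]
opening: 0.015
grip_force: 0.0
```

Run:
```python
from h import *
to(686,148,47,1.78)
```

```text
[642.7 189.2 191.1] rpy [ 3.141 -0.     1.785] t 2.95 op 0.015010319563103067 j [ 0.19  0.56  1.44  0.    1.15 -0.03]
slide [-49.5  33.6 144.1] roll 0.005
```

Emit:
step_arm --increments '[{"slide": [-0.05, 0.034, 0], "roll": 0}, {"slide": [-0.05, 0.034, 0], "roll": 0}, {"slide": [-0.05, 0.034, 0.05], "roll": 0}, {"slide": [-0.05, 0.034, 0.1], "roll": 0}, {"slide": [-0.05, 0.034, 0.144], "roll": 0}]'

```text
t: 3.58
eef_pos: [684.3, 149.9, 45.5]
tcp_rot: [-3.141, -0.0, 1.787]
ft_force: [0.3, 0.6, -0.5]
opening: 0.005
grip_force: 0.0
```

Run:
```python
from h import *
to(686,148,47,1.78)
im=imaging.read_camera("top");im2=imaging.read_camera("side")
cv2.imwrite("pics/d.png",np.hstack([cv2.resize(i,(400,400),interpolation=2) for i in (im["color"][180:310,220:350,::-1],im2["color"][200:330,240:370,::-1])]))
```

```text
[684.3 149.9  45.5] rpy [-3.141 -0.     1.787] t 3.575 op 0.005006327494497852 j [ 0.12  0.75  1.48  0.    0.91 -0.09]
slide [-2.2  1.2 -1.5] roll 0.007
```

View pics/d.png

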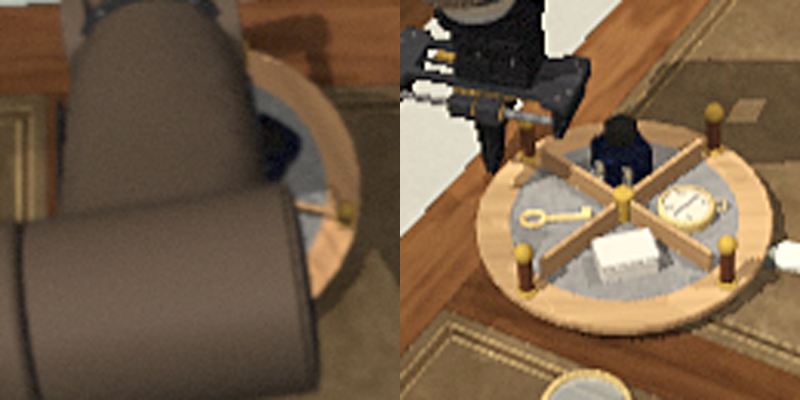

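Emit:
step_arm --increments '[{"slide": [-0.0092, -0.0003, 0], "roll": 0.07}, {"slide": [-0.0184, -0.0013, 0], "roll": 0.14}, {"slide": [-0.0274, -0.0029, 0], "roll": 0.21}, {"slide": [-0.032, -0.0039, 0], "roll": 0.244}, {"slide": [-0.0364, -0.0051, 0], "roll": 0.28}]'

```text
t: 4.3
eef_pos: [688.3, 112.7, 48.3]
tcp_rot: [3.14, -0.0, 1.505]
ft_force: [1.4, 2.3, 1.6]
opening: 0.011
grip_force: 1.4
```

Emit:
step_arm --increments '[{"slide": [-0.0046, -0.0001, 0], "roll": 0.035}, {"slide": [-0.0092, -0.0003, 0], "roll": 0.07}, {"slide": [-0.0138, -0.0007, 0], "roll": 0.105}, {"slide": [-0.0184, -0.0013, 0], "roll": 0.14}, {"slide": [-0.023, -0.002, 0], "roll": 0.175}]'

```text
t: 4.92
eef_pos: [684.3, 89.4, 46.9]
tcp_rot: [-3.141, -0.0, 1.328]
ft_force: [0.0, 1.7, 0.5]
opening: 0.005
grip_force: 0.6
```

```bash
cat >> h.py <<'E'
def where():
    s=state();p=s["eef_pos"];a=np.array([p[0]-556,p[1]-120.2])
    print("t",round(s["t"],2),"R",np.hypot(*a).round(1),"phi",np.degrees(np.arctan2(a[1],a[0])).round(1),"yaw-90",np.degrees(s["tcp_rot"][2]).round(1)-90,"z",p[2].round(1),"F",np.round(s["ft_force"],1),"j6",s["joints"][5])
E
python3 -c "
from h import *
where();im2=imaging.read_camera('side')
cv2.imwrite('pics/e.png',cv2.resize(im2['color'][200:330,240:370,::-1],(500,500),interpolation=2))"
```

```text
t 4.92 R 132.0 phi -13.5 yaw-90 -13.900000000000006 z 46.9 F [0.  1.7 0.5] j6 0.2763791827880915
```

View pics/e.png

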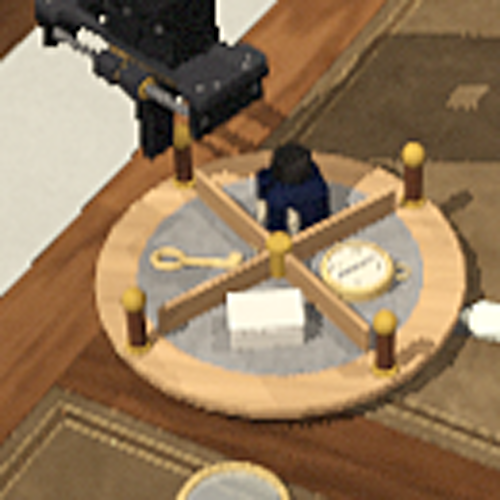

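The finger is on the far post and the turntable is following it. I'll keep sweeping along the arc.

Emit:
step_arm --increments '[{"slide": [-0.0092, -0.0003, 0], "roll": 0.07}, {"slide": [-0.0184, -0.0013, 0], "roll": 0.14}, {"slide": [-0.0274, -0.0029, 0], "roll": 0.209}, {"slide": [-0.0364, -0.0051, 0], "roll": 0.279}, {"slide": [-0.0451, -0.008, 0], "roll": 0.349}]'

```text
t: 5.6
eef_pos: [665.8, 47.4, 46.9]
tcp_rot: [-3.141, -0.0, 0.979]
ft_force: [0.6, 0.5, 0.3]
opening: 0.007
grip_force: 0.5
```

Emit:
step_arm --increments '[{"slide": [-0.0092, -0.0003, 0], "roll": 0.07}, {"slide": [-0.0184, -0.0013, 0], "roll": 0.14}, {"slide": [-0.0274, -0.0029, 0], "roll": 0.209}, {"slide": [-0.0364, -0.0051, 0], "roll": 0.279}, {"slide": [-0.0451, -0.008, 0], "roll": 0.349}]'

```text
t: 6.22
eef_pos: [634.2, 14.4, 47.0]
tcp_rot: [3.141, -0.0, 0.63]
ft_force: [0.9, 0.1, 0.4]
opening: 0.005
grip_force: 0.5
```

```bash
python3 -c "
from h import *
where()"
```

```text
t 6.22 R 131.6 phi -53.6 yaw-90 -53.9 z 47.0 F [0.9 0.1 0.4] j6 0.8591956108176958
```

Emit:
step_arm --increments '[{"slide": [-0.0092, -0.0003, 0], "roll": 0.07}, {"slide": [-0.0184, -0.0013, 0], "roll": 0.14}, {"slide": [-0.0274, -0.0029, 0], "roll": 0.209}, {"slide": [-0.0364, -0.0051, 0], "roll": 0.279}, {"slide": [-0.0451, -0.008, 0], "roll": 0.349}]'

```text
t: 6.85
eef_pos: [593.1, -5.8, 47.1]
tcp_rot: [3.141, -0.001, 0.281]
ft_force: [1.9, 1.0, -0.1]
opening: 0.001
grip_force: 0.4
```

Emit:
step_arm --increments '[{"slide": [-0.0092, -0.0003, 0], "roll": 0.07}, {"slide": [-0.0184, -0.0013, 0], "roll": 0.14}, {"slide": [-0.0274, -0.0029, 0], "roll": 0.209}, {"slide": [-0.032, -0.0039, 0], "roll": 0.244}, {"slide": [-0.0364, -0.0051, 0], "roll": 0.279}]'

```text
t: 7.48
eef_pos: [556.9, -11.0, 47.1]
tcp_rot: [3.142, -0.001, 0.003]
ft_force: [1.5, -0.2, -0.2]
opening: 0.009
grip_force: 0.4
```

Run:
```python
from h import *
where()
im2=imaging.read_camera('side')
for t,z in(("post_0",55),("ink_bottle",28)):
    for r in mark_of("side",t)[:4]:
        q=ray(im2,*r["uv"],z)-[556,120.2,0]; print(t,round(r["confidence"],2),"r",np.hypot(*q[:2]).round(1),"ang",np.degrees(np.arctan2(q[1],q[0])).round(1))
cv2.imwrite('pics/f.png',cv2.resize(im2['color'][200:330,240:370,::-1],(500,500),interpolation=2))
```

```text
t 7.47 R 131.2 phi -89.6 yaw-90 -89.8 z 47.1 F [ 1.5 -0.2 -0.2] j6 1.429023547563435
post_0 0.7 r 127.5 ang 166.4
post_0 0.62 r 123.7 ang 73.4
post_0 0.6 r 130.6 ang -8.4
ink_bottle 0.62 r 55.6 ang -136.5
ink_bottle 0.33 r 69.4 ang 37.2
```

View pics/f.png

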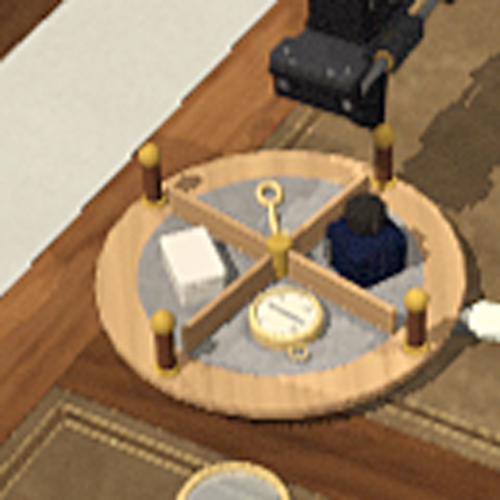

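Emit:
step_arm --increments '[{"slide": [-0.0092, -0.0003, 0], "roll": 0.07}, {"slide": [-0.0184, -0.0013, 0], "roll": 0.14}, {"slide": [-0.0252, -0.0024, 0], "roll": 0.192}, {"slide": [-0.0297, -0.0034, 0], "roll": 0.227}, {"slide": [-0.0342, -0.0045, 0], "roll": 0.262}]'

```text
t: 8.25
eef_pos: [522.7, -6.5, 47.0]
tcp_rot: [-3.141, -0.0, -0.258]
ft_force: [1.0, 0.2, 0.3]
opening: 0.004
grip_force: 0.4
```

Emit:
step_arm --increments '[{"slide": [0.008, 0.0, 0]}, {"slide": [0.015, 0.02, 0]}, {"slide": [0.015, 0.06, 0]}, {"slide": [0.015, 0.06, -0.06]}, {"slide": [0.015, 0.06, -0.12]}]'

```text
invalid input at $.increments[0]: expected keys slide, roll
```

Run:
```python
from h import *
where()
im=measure();im2=imaging.read_camera('side')
for t,z in(("post_0",55),("ink_bottle",28)):
    for r in mark_of("side",t)[:4]:
        q=ray(im2,*r["uv"],z)-[556,120.2,0]; print(t,round(r["confidence"],2),"r",np.hypot(*q[:2]).round(1),"ang",np.degrees(np.arctan2(q[1],q[0])).round(1))
cv2.imwrite("pics/g.png",np.hstack([cv2.resize(i,(400,400),interpolation=2) for i in (im["color"][180:310,220:350,::-1],im2["color"][200:330,240:370,::-1])]))
```

```text
t 8.25 R 131.0 phi -104.7 yaw-90 -104.8 z 47.0 F [1.  0.2 0.3] j6 1.6902397559744506
axis [571.6 131.9  28. ] px diam 81.2 94.5
pointer n 0 [nan nan nan] ang nan
post_0 0.84 r 120.7 ang -28.5
post_0 0.69 r 129.9 ang 159.8
post_0 0.58 r 108.1 ang 64.0
ink_bottle 0.5 r 77.2 ang -156.5
ink_bottle 0.29 r 522.7 ang -105.3
bottle depth 450 [-56.9 -47.9  63.6] -139.9
post_0 0.9 r 120.5 ang -115.4
post_0 0.83 r 119.1 ang 148.7
post_0 0.66 r 126.5 ang 61.8
post_0 0.56 r 134.2 ang -26.2
ink_bottle 0.61 r 65.2 ang -165.8h.py:20: RuntimeWarning: Mean of empty slice.
  p=(c.min(-1)>170)&(d>139)&(d<200); v,u=np.nonzero(p); pt=ray(im,u.mean(),v.mean(),9)-ax
  ret = ret.dtype.type(ret / rcount)
```

View pics/g.png

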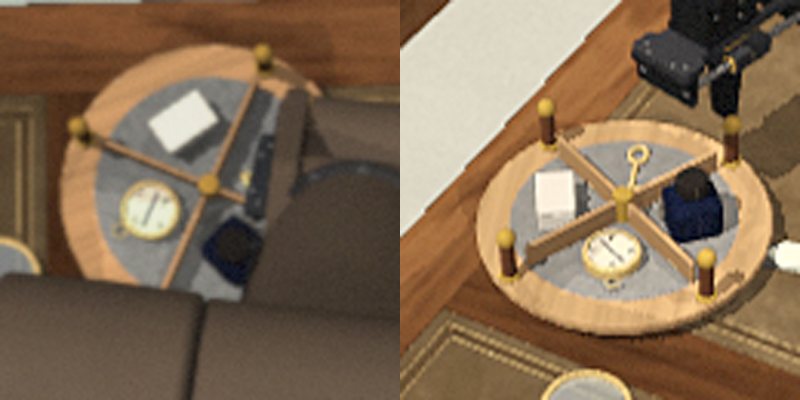

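Emit:
step_arm --increments '[{"slide": [0.008, 0.0, 0], "roll": 0}, {"slide": [0.015, 0.02, 0], "roll": 0}, {"slide": [0.015, 0.06, 0], "roll": 0}, {"slide": [0.015, 0.06, -0.06], "roll": 0}, {"slide": [0.015, 0.06, -0.12], "roll": 0}]'

```text
t: 9.18
eef_pos: [521.9, -69.0, 168.3]
tcp_rot: [-3.141, 0.001, -0.258]
ft_force: [1.6, -0.3, -0.1]
opening: 0.001
grip_force: 0.0
```

Emit:
step_arm --increments '[{"slide": [0.0, 0.06, 0], "roll": 0}, {"slide": [0.0, 0.12, 0], "roll": 0}, {"slide": [0.0, 0.18, 0], "roll": 0}, {"slide": [0.0, 0.24, 0], "roll": 0}, {"slide": [0.0, 0.3, 0], "roll": 0}]'

```text
t: 9.8
eef_pos: [445.1, -360.8, 167.2]
tcp_rot: [3.142, -0.0, -0.257]
ft_force: [1.0, -0.1, 0.9]
opening: 0.002
grip_force: 0.0
```

Run:
```python
from h import *
where()
im=measure();c=im["color"][280:312,295:320].astype(int).min(-1)>170
v,u=np.nonzero(c); q=ray(im,u.mean()+295,v.mean()+280,9); print(len(u),q,np.degrees(np.arctan2(q[1]-120.2,q[0]-556)))
cv2.imwrite("pics/i.png",cv2.resize(im["color"][170:320,210:370,::-1],None,fx=4,fy=4,interpolation=2))
```

```text
t 9.8 R 493.6 phi -103.0 yaw-90 -104.7 z 167.2 F [ 1.  -0.1  0.9] j6 1.0313221609643062
axis [555.9 120.2  28. ] px diam 95.7 97.3
pointer n 138 [ -18.6 -128.8  -19. ] ang -98.22522993953736
post_0 0.95 r 124.6 ang -25.9
post_0 0.91 r 118.1 ang 152.3
post_0 0.57 r 121.1 ang -113.7
post_0 0.56 r 126.4 ang 61.3
ink_bottle 0.8 r 55.5 ang -160.1
ink_bottle 0.3 r 133.8 ang -21.0
bottle depth 270 [-59.3 -22.4  40.4] -159.3
116 [405.87271559  72.34323452   9.        ] -162.31903940072056
```

View pics/i.png

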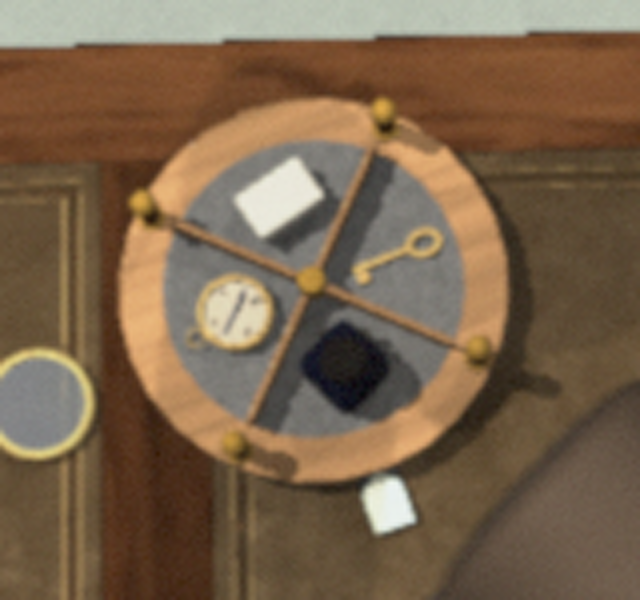

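The bottle is about 2° (3 mm) off the pointer line, within the 13 mm allowed. Everything is standing and the arm is clear.

```bash
python3 -c "
from h import *
print(env.job_done())"
```

```text
the job is handed in; nothing more can be done
None
```

I turned the organiser about 105° clockwise by pushing one rim post. In the last picture the ink bottle stood about 3 mm off the pointer line (13 mm allowed), with everything upright and the arm clear; the job is handed in, and no verdict came back.

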